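# Load the reagent carrier, each vessel in the block that fits it

### The job

Load the reagent carrier for the next run: put the large bottle, the small bottle, the capped tube from the green rack and the open trough each into the aluminium block on the carrier whose pocket is made for its size and shape. Each must stand upright and fully down on the floor of its pocket, released and at rest, and none may be tipped over on the way.

Things in the scene. Friction and masses are not known exactly. Their poses are not given: they have to be found in the camera images.
- large_bottle: White plastic bottle with blue screw cap, the larger of two: body 68 mm diameter, 147 mm tall in all, loose on the bench at the start. Origin: centre of its underside, z up along its axis. The cap, 38 mm diameter from 127 to 147 mm above the origin, is a good place to grip from above (fingertips not below 127 mm, where the shoulder widens). About 0.3 kg.
- small_bottle: White plastic bottle with red screw cap, the smaller one: body 56 mm diameter, 108 mm tall in all, loose on the bench at the start. Origin: centre of its underside, z up along its axis. The cap, 32 mm diameter from 93 to 108 mm above the origin, is a good place to grip from above (fingertips not below 91 mm, where the shoulder widens). About 0.3 kg.
- tube: Capped 50 ml tube with conical foot: body 28 mm diameter, ribbed blue cap 34 mm diameter from 96 to 110 mm above the origin. Origin: tip of the cone, z up along the axis. At the start it stands in a hole of a fixed green tube rack (58 mm high, 68 by 170 mm), its tip 4 mm above the bench; lift it straight up 70 mm to clear the rack. About 40 g. Grip the cap from above.
- trough: Open white reagent trough, a narrow rectangular tub: 110 mm long (x), 40 mm wide (y), 55 mm tall (z), walls 2.5 mm, a small tab on each end of the rim (128 mm over the tabs). Loose on the bench at the start. Origin: centre of its underside. Grip it from above across its 40 mm width at mid-length near the rim; either end may face either way. About 80 g.
- block_wide: Aluminium block on the carrier, 132 mm (x) by 100 mm (y); the four stand side by side along y, 106 mm between centres, in an order that changes. Origin: centre of its underside; z up. 46 mm high, with a round pocket of 74 mm diameter in its middle; the pocket floor is 8 mm above the origin.
- block_medium: Aluminium block on the carrier, 132 mm (x) by 100 mm (y); the four stand side by side along y, 106 mm between centres, in an order that changes. Origin: centre of its underside; z up. 46 mm high, with a round pocket of 62 mm diameter in its middle; the pocket floor is 8 mm above the origin.
- block_narrow: Aluminium block on the carrier, 132 mm (x) by 100 mm (y); the four stand side by side along y, 106 mm between centres, in an order that changes. Origin: centre of its underside; z up. The highest block, 66 mm, with a round hole of 32 mm diameter in its middle; the floor of the hole is 6 mm above the origin.
- block_slot: Aluminium block on the carrier, 132 mm (x) by 100 mm (y); the four stand side by side along y, 106 mm between centres, in an order that changes. Origin: centre of its underside; z up. 46 mm high, with a rectangular pocket 117 mm long (along the block's x) and 47 mm wide (along its y); the pocket floor is 26 mm above the origin.
- carrier: The grey carrier on which the four blocks stand, fixed to the bench: 150 mm (its x) by 504 mm (its y) with a steel bow handle at each end. Origin: centre of its underside; the blocks stand 10 mm above it. Every pocket has a 4 mm bevel round its mouth.

How it is judged:
By the outcome, as a careful person would: the job done as asked, in the order asked, and still so for the second after the job is handed in, with the robot touching nothing.
It also fails if it takes over 109 s, if anything falls off the work surface, if the arm or the gripper's body presses on something with over 40 N, if the wrist force passes 120 N, or if a joint passes its speed limit or range.

### The arm

A 7-joint arm with a two-finger parallel gripper is mounted at the origin on a cart in front of the work surface, level with it; the furniture and walls round the work are solid. World frame = base frame: x ahead of the robot, y to its left, z up, the work surface at z = 0. Lengths are in m, angles in rad, forces in N, time in s.
With the tool pointing down it reaches from about 0.425 to 0.925 m from the base axis. Payload 6.8 kg.
Tool frame: the origin (TCP) lies on the centre line of the jaws, within the pads' length; the fingertips stand 25 mm ahead of it and the grasp point (between the pads) lies 6 mm ahead of it; z points along the fingers, y is the line along which they close (so a half turn about z gives the same grasp; the last joint's range is limited). The gripper opens to 85 mm and grips with 20 to 120 N. Pads are 22 mm wide; open, the fingers measure 114 mm over their backs; the gripper's body (76 mm by 85 mm) begins 54 mm behind the grasp point. The pads swing forward as they close: fully open they stand 13 mm farther back than shut.
Start: joints at [-1.228, 0.477, 0.022, 1.555, -0.011, 1.109, -0.083], TCP at [0.294, 0.608, 0.256] pointing down, gripper open.
Joint ranges: [-2.96, 2.96], [-0.34, 2.1], [-1.41, 1.46], [0.24, 2.44], [-1.37, 4.51], [0.17, 1.92], [-2.96, 2.96]. Speed limits (rad/s): [2.39, 2.39, 3.14, 3.14, 3.14, 3.14, 3.14].

### API

Orientations are given as a rotation vector (axis times angle).
In Python, from bench import status, imaging, workorder gives the robot as it stands.
- The arm moves only by the tool send_rows, never from a script. Its argument "steps" is a list of rows, each an object of numbers: "dx", "dy", "dz": the shift along the tool's x, y, z in cm; "yaw": the turn about the tool's z in degrees; "gripper": the opening, from 0 (shut) to 1 (fully open). A call has 1 to 5 rows; each row is the pose to reach, as a shift and turn from the pose commanded when the call began, along the tool's axes at that moment; what a row does not reach only later rows make up. A row lasts 1/8 s, in which the tool goes at most 62.5 mm and 10.7 degrees, less where a joint would pass 70% of its speed; a pose out of reach is approached as far as the arm can. A call with a gripper value outside its range is refused whole. The fingers move at their own pace and stop on an object; "force" is the grip in N (left out, the last holds). Time passes only in rows, so rows that repeat a pose let the fingers close. It gives the time, the measured TCP pose, the force, the opening and the grip force at its end, in the units of the state.
- status.get_obs(): the state, without advancing time (a new reading comes with each control period).
- imaging.grab_frame(name): name is "scene" or "top" or "wrist"; returns a dict with "color" (384x512x3 uint8, red, green, blue), "depth" (384x512 float32, m along the optical axis (not along the pixel's ray), 0 where there is no reading), "K" (3x3 intrinsics, pixels), "R" (3x3) and "t" (3): a world point X has camera coordinates R X + t. Camera axes: x right, y down, z forward; pixel columns grow to the right and rows downward; lengths in m; the calibration is good to about 2 mm. A picture is of the moment at which its call begins.
- workorder.hand_in(): hands the job in; it is judged then, once.
The state is a dict: "clock": time; "joints": joint angles; "qvel": joint speeds; "tau": joint torques, N m; "tcp_pos": TCP position; "orientation": TCP orientation; "contact_force": force on the tool from outside, world axes, zero at the start; "moment": the same for the moment, N m; "grip_width": finger opening in m; "gripper_force": force on a finger pad.
Only numpy, scipy, OpenCV 4.12 (cv2) and the standard library are available. Lean on these libraries where they do the work, as an engineer would, in place of code of your own. Each camera call takes 0.05 s, during which the arm holds its last target. There are 200 camera calls.

## Working session

There is one attempt and no reset: what is moved stays moved. The work goes in short steps, Python scripts to look and compute and a tool call to move; the robot and the scene stay as the last step left them, time stands still between calls to the robot, and variables do not carry over. Pictures are saved under pics/ and viewed, at most 14 in all, crops included, and the job is handed in when it is done.

Besides the shell and the picture viewer there is one more tool, called after "Emit:" by a JSON object that holds its "api" and its "payload", one argument or row to a line. send_rows: Moves the arm, as the interface text tells. Its arguments: {"type":"object","properties":{"steps":{"type":"array"},"force":{"type":"number"}},"required":["steps"]}

```bash
ls; mkdir -p pics; python3 - <<'E'
from bench import status, imaging
import cv2, numpy as np
print(status.get_obs())
for n in ("scene","top"):
    f=imaging.grab_frame(n); cv2.imwrite(f"pics/{n}0.png",f["color"][:,:,::-1]); np.savez(f"{n}0.npz",**f)
    print(n,f["K"],f["R"],f["t"], -f["R"].T@f["t"])
E
```

```text
pics
{'clock': 0.0, 'joints': array([-1.22808889,  0.4778162 ,  0.02238541,  1.55648971, -0.01147132,
        1.10930026, -0.08310675]), 'qvel': array([-0.00041914,  0.00088115,  0.00041479,  0.00065641, -0.00106246,
       -0.00134967,  0.00077429]), 'tau': array([-4.83026051e-04, -5.96453047e+01,  1.60757292e+00, -2.81190580e+01,
        1.23606206e-02,  9.24974534e-03,  2.61049968e-05]), 'tcp_pos': array([0.29389029, 0.60703412, 0.25529963]), 'orientation': array([-7.02112920e-01, -3.06188659e+00,  2.93739045e-03]), 'contact_force': array([-0.60212514,  0.14851286,  0.63152866]), 'moment': array([-0.03444533,  0.02025263, -0.02341383]), 'gripper_force': 0.0, 'grip_width': 0.08535942298172794}
scene [[431.19380171   0.         260.16030457]
 [  0.         431.19380171 190.89300688]
 [  0.           0.           1.        ]] [[ 0.79191681 -0.61031049  0.01971966]
 [-0.24154982 -0.34275934 -0.90783794]
 [ 0.56082212  0.71416884 -0.41885727]] [-0.46870246  0.14425875  1.23386679] [-0.28596075 -1.11779722  0.65702029]
top [[360.45473093   0.         253.50960513]
 [  0.         360.45473093 185.69388049]
 [  0.           0.           1.        ]] [[ 0.02281401 -0.99973219 -0.0038815 ]
 [-0.99499423 -0.0223277  -0.09740609]
 [ 0.09729334  0.0060843  -0.99523715]] [-0.08716965  0.52000012  1.009814  ] [ 0.42113763 -0.0816799   1.05531724]
```

View pics/scene0.png

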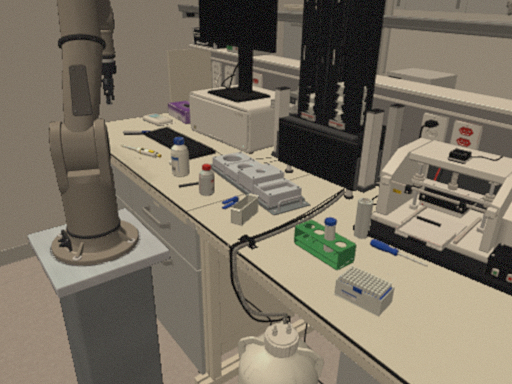

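View pics/top0.png

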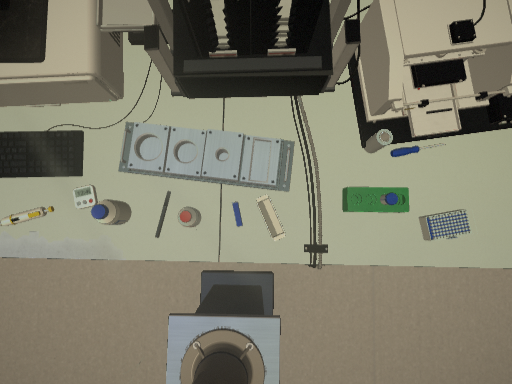

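The top view shows the large-bottle cap at (99,211), the small cap at (185,216), the trough at (270,217) and the tube cap at (391,199). From left to right the pockets are wide (148,148), medium (186,152), narrow (222,155) and slot (262,160).

```bash
cat > h.py <<'E'
import numpy as np, cv2
from scipy.spatial.transform import Rotation as Rn
def ray(f,uv,z):
    uv=np.atleast_2d(uv).astype(float); K,R,t=f["K"],f["R"],f["t"]
    d=np.c_[(uv[:,0]-K[0,2])/K[0,0],(uv[:,1]-K[1,2])/K[1,1],np.ones(len(uv))]@R
    c=-R.T@t; return c+d*((z-c[2])/d[:,2])[:,None]
def cloud(f):
    K,R,t=f["K"],f["R"],f["t"]; v,u=np.mgrid[:384,:512]; D=f["depth"]
    P=np.stack([(u-K[0,2])/K[0,0]*D,(v-K[1,2])/K[1,1]*D,D],-1)
    return (P-t)@R
def comps(m,amin=15):
    n,l,s,c=cv2.connectedComponentsWithStats(m.astype(np.uint8)*1)
    return [(l==i,s[i],c[i]) for i in range(1,n) if s[i,4]>=amin]
E
python3 - <<'E'
from h import *
import h
f=dict(np.load("top0.npz")); C=cloud(f); Z=C[...,2]; hsv=cv2.cvtColor(f["color"],cv2.COLOR_RGB2HSV)
H,S,V=[hsv[...,i].astype(int) for i in range(3)]
def box(m,u0,u1,v0,v1):
    o=np.zeros_like(m);o[v0:v1,u0:u1]=m[v0:v1,u0:u1];return o
blue=(H>100)&(H<130)&(S>130); red=((H<8)|(H>170))&(S>100)
for n,m,b,z in (("large",blue,(80,125,195,230),.147),("small",red,(170,205,200,235),.108),("tube",blue,(370,410,185,215),.114)):
    for mm,s,c in comps(box(m,*b),8):
        med=np.median(Z[mm]); e=cv2.minEnclosingCircle(np.argwhere(mm)[:,::-1].astype(np.float32))
        print(n,s,c,"depth z",med, "centroid",ray(f,c,z)[0],"encl",ray(f,e[0],z)[0],e[1]*2*(1.055-z)/360)
m=box((Z>.035)&(Z<.075),245,300,190,245)
for mm,s,c in comps(m,30):
    r=cv2.minAreaRect(ray(f,np.argwhere(mm)[:,::-1],.055)[:,:2].astype(np.float32)); print("trough",s,c,r, np.percentile(Z[mm],[50,90,99]))
for n,b,zt in (("wide",(125,168,125,172),.056),("med",(168,204,130,175),.056),("nar",(208,238,135,175),.076),("slot",(243,283,135,186),.056)):
    m=box((Z<zt-.007),*b)
    for mm,s,c in comps(m,30):
        p=ray(f,np.argwhere(mm)[:,::-1],zt-.003)[:,:2].astype(np.float32); r=cv2.minAreaRect(p); print(n,s,c,"cen",p.mean(0),r,np.percentile(Z[mm],[2,50]))
# block tops height & green rack
m=box((Z>.045)&(Z<.085),110,300,110,200)
for mm,s,c in comps(m,200):
    print("blocks",s,cv2.minAreaRect(ray(f,np.argwhere(mm)[:,::-1],.056)[:,:2].astype(np.float32)),np.percentile(Z[mm],[10,50,90]))
# neighbours on bench with height
for mm,s,c in comps(box((Z>.02),60,480,100,260),40): print("obj",s,c,np.percentile(Z[mm],[50,98]))
E
```

```text
small [180 211  11  11  94] [184.94680851 216.0212766 ] depth z 0.1085747657170271 centroid [0.42986593 0.1019523  0.108     ] encl [0.42992464 0.10181511 0.108     ] 0.028332476862271624
tube [386 193  12  12 108] [391.58333333 198.31481481] depth z 0.11419522328721901 centroid [ 0.48814447 -0.43711976  0.114     ] encl [ 0.48784728 -0.43649748  0.114     ] 0.030685651511616178
trough [256 194  30  47 203] [270.69950739 217.25615764] ((0.43305516242980957, -0.12386258691549301), (0.12785348296165466, 0.04018142446875572), 24.766141891479492) [0.05559014 0.058033   0.0602636 ]
wide [125 125  33  47 322] [129.90372671 148.68322981] cen [0.6165559 0.2761378] ((0.6194289922714233, 0.24512359499931335), (0.13527335226535797, 0.0899309292435646), 3.2989683151245117) [0.00724603 0.01234127]
wide [136 134  26  26 508] [148.5492126 146.6496063] cen [0.62338144 0.22365035] ((0.6238971948623657, 0.22383862733840942), (0.06958457082509995, 0.07161551713943481), 47.400360107421875) [0.01579869 0.01964237]
wide [164 143   4  29  35] [165.65714286 157.02857143] cen [0.59478056 0.17385861] ((0.5949
[... 1658 characters left out ...]

obj [ 60 130  20  22 179] [ 68.03910615 138.60893855] [0.02252482 0.02806351]
obj [284 148   6  34  95] [286.75789474 164.44210526] [0.04315086 0.04880976]
obj [393 148  20   8 100] [401.58 150.88] [0.02343625 0.02770505]
obj [ 344  187   65   25 1502] [376.76364847 198.98601864] [0.05875885 0.11495075]
obj [256 194  30  47 363] [270.5261708  217.03581267] [0.05169016 0.05917087]
obj [ 90 199  40  26 792] [110.42045455 211.78030303] [0.11132161 0.14985899]
obj [232 201  10  26 139] [236.84172662 213.46043165] [0.02530965 0.02971642]
obj [178 207  23  20 376] [188.64893617 216.54787234] [0.08398924 0.11121988]
obj [ 421  209   51   32 1153] [446.3547268  224.72940156] [0.05020749 0.06092486]
```

```bash
cat >> h.py <<'E'
def go(x,y,z,ang):
    """tool shift (cm) and yaw (deg) to reach TCP x,y,z with finger axis at world angle ang"""
    from bench import status
    o=status.get_obs(); R=Rn.from_rotvec(o["orientation"]).as_matrix()
    d=R.T@(np.array([x,y,z])-o["tcp_pos"])*100
    a=np.degrees(np.arctan2(R[1,1],R[0,1])); yaw=-((ang-a+90)%180-90)
    print("t",round(o["clock"],2),"tcp",o["tcp_pos"].round(4),"tilt",R[:,2].round(3),"y-ang",round(a,1),"w",round(o["grip_width"],4),"F",o["contact_force"].round(1),"grip",round(o["gripper_force"],1),"\n d",d.round(2),"yaw",round(yaw,1))
E
python3 - <<'E'
from h import *
for n,z in (("top",.147),("scene",.147)):
    f=dict(np.load(n+"0.npz")); Z=cloud(f)[...,2]; hsv=cv2.cvtColor(f["color"],cv2.COLOR_RGB2HSV)
    if n=="top": print(hsv[211,94:106].tolist())
    H,S=hsv[...,0].astype(int),hsv[...,1]
    m=(H>95)&(H<135)&(S>90)&(Z>.12)&(Z<.165)
    for mm,s,c in comps(m,15):
        e=cv2.minEnclosingCircle(np.argwhere(mm)[:,::-1].astype(np.float32))
        P=cloud(f)[mm]; print(n,s,c,np.median(Z[mm]),ray(f,c,z)[0],ray(f,e[0],z)[0],e[1],P.mean(0))
go(.43,.31,.25,90)
E
```

```text
[[113, 122, 123], [113, 124, 125], [113, 126, 123], [114, 124, 123], [113, 127, 124], [113, 127, 124], [113, 129, 121], [113, 125, 120], [113, 126, 117], [113, 126, 115], [112, 133, 121], [108, 46, 72]]
top [ 92 205  13  14 147] [ 97.91836735 211.10884354] 0.1479352860806205 [0.43683615 0.31421908 0.147     ] [0.43669088 0.31421394 0.147     ] 6.894637584686279 [0.43682718 0.31382616 0.14790342]
scene [174 137  10   8  67] [178.40298507 140.49253731] 0.1399795501054848 [0.42134285 0.28415253 0.147     ] [0.42159804 0.28387174 0.147     ] 5.147915363311768 [0.43142229 0.30412098 0.13974048]
t 0.1 tcp [0.2939 0.6071 0.2554] tilt [-0.001 -0.002 -1.   ] y-ang 64.2 w 0.0854 F [-0.3  0.6  0.5] grip 0.0 
 d [-25.2  -20.81   0.58] yaw -25.8
```

Emit:
{"api": "send_rows", "payload": {
  "steps": [
    {"dx": -25.65, "dy": -20.1, "dz": 2.5, "yaw": -25.8, "gripper": 1},
    {"dx": -25.65, "dy": -20.1, "dz": 2.5, "yaw": -25.8},
    {"dx": -25.65, "dy": -20.1, "dz": 2.5, "yaw": -25.8},
    {"dx": -25.65, "dy": -20.1, "dz": 2.5, "yaw": -25.8},
    {"dx": -25.65, "dy": -20.1, "dz": 2.5, "yaw": -25.8}
  ]
}}

```text
validation failed for argument at $.st...
```

```bash
python3 -c "
from h import *
go(.437,.3142,.22,90)"
```

```text
t 0.1 tcp [0.2939 0.6071 0.2554] tilt [-0.001 -0.002 -1.   ] y-ang 64.2 w 0.0854 F [-0.3  0.6  0.5] grip 0.0 
 d [-25.64 -20.13   3.58] yaw -25.8
```

Emit:
{"api": "send_rows", "payload": {
  "steps": [
    {"dx": -25.6, "dy": -20.1, "dz": 2.5, "yaw": -25.8, "gripper": 1.0},
    {"dx": -25.6, "dy": -20.1, "dz": 2.5, "yaw": -25.8, "gripper": 1.0},
    {"dx": -25.6, "dy": -20.1, "dz": 2.5, "yaw": -25.8, "gripper": 1.0},
    {"dx": -25.6, "dy": -20.1, "dz": 2.5, "yaw": -25.8, "gripper": 1.0},
    {"dx": -25.6, "dy": -20.1, "dz": 2.5, "yaw": -25.8, "gripper": 1.0}
  ]
}}

```text
clock: 0.72
tcp_pos: [0.4314, 0.3255, 0.232]
orientation: [-0.001, -3.141, 0.0]
contact_force: [0.5, 0.6, -0.3]
grip_width: 0.0852
gripper_force: 0.0
```

```bash
python3 -c "
from h import *
go(.437,.3142,.22,90)"
```

```text
t 0.72 tcp [0.4314 0.3255 0.232 ] tilt [-0. -0. -1.] y-ang 90.0 w 0.0852 F [ 0.5  0.6 -0.3] grip 0.0 
 d [-0.56 -1.12  1.2 ] yaw -0.0
```

Emit:
{"api": "send_rows", "payload": {
  "steps": [
    {"dx": -0.6, "dy": -1.2, "dz": 0.0, "yaw": 0.0, "gripper": 1.0},
    {"dx": -0.6, "dy": -1.2, "dz": 0.0, "yaw": 0.0, "gripper": 1.0},
    {"dx": -0.6, "dy": -1.2, "dz": 0.0, "yaw": 0.0, "gripper": 1.0}
  ]
}}

```text
clock: 1.1
tcp_pos: [0.4358, 0.3177, 0.2324]
orientation: [0.004, -3.141, -0.001]
contact_force: [0.4, 0.8, 0.9]
grip_width: 0.0856
gripper_force: 0.0
```

```bash
python3 - <<'E'
from h import *
from bench import imaging
go(.437,.3142,.153,90)
f=imaging.grab_frame("wrist"); cv2.imwrite("pics/w1.png",f["color"][:,:,::-1]); np.savez("w1.npz",**f); print(f["R"],-f["R"].T@f["t"])
Z=cloud(f)[...,2]; hsv=cv2.cvtColor(f["color"],cv2.COLOR_RGB2HSV);H,S=hsv[...,0].astype(int),hsv[...,1]
for mm,s,c in comps((H>95)&(H<135)&(S>90)&(Z>.13)&(Z<.165),100): 
    e=cv2.minEnclosingCircle(np.argwhere(mm)[:,::-1].astype(np.float32));print(s,c,ray(f,c,.147),ray(f,e[0],.147),e[1],cloud(f)[mm].mean(0))
E
```

```text
t 1.1 tcp [0.4358 0.3177 0.2324] tilt [-0.     0.001 -1.   ] y-ang 90.1 w 0.0856 F [0.4 0.8 0.9] grip 0.0 
 d [-0.12 -0.36  7.94] yaw 0.1
[[-0.0035297   0.9999928   0.00139331]
 [ 0.96547399  0.00304492  0.26048167]
 [ 0.26047555  0.00226463 -0.96547779]] [0.36901865 0.3179867  0.35152909]
[ 230  178   48   49 1779] [253.4024733  202.03822372] [[0.43325144 0.31507733 0.147     ]] [[0.43302503 0.31521337 0.147     ]] 24.401084899902344 [0.43316931 0.31509322 0.14747674]
```

View pics/w1.png

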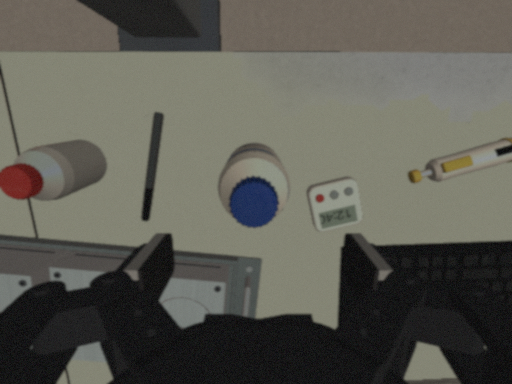

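The wrist view shows the blue cap at (253,202), between the open fingers at about (150,265) and (370,265). It puts the cap about 3 mm lower in x than the top camera, so I take a compromise and go down.

Emit:
{"api": "send_rows", "payload": {
  "steps": [
    {"dx": 0.0, "dy": -0.3, "dz": 3.0, "yaw": 0.0, "gripper": 1.0},
    {"dx": 0.0, "dy": -0.3, "dz": 6.0, "yaw": 0.0, "gripper": 1.0},
    {"dx": 0.0, "dy": -0.3, "dz": 7.8, "yaw": 0.0, "gripper": 1.0},
    {"dx": 0.0, "dy": -0.3, "dz": 7.8, "yaw": 0.0, "gripper": 1.0}
  ]
}}

```text
clock: 1.65
tcp_pos: [0.4353, 0.3136, 0.1531]
orientation: [0.003, -3.139, 0.002]
contact_force: [-0.1, 0.1, 0.4]
grip_width: 0.0853
gripper_force: 0.0
```

```bash
python3 -c "
from h import *
go(.4355,.3146,.153,90)"
```

```text
t 1.65 tcp [0.4353 0.3136 0.1531] tilt [-0.003 -0.002 -1.   ] y-ang 90.1 w 0.0853 F [-0.1  0.1  0.4] grip 0.0 
 d [-0.02  0.1   0.01] yaw 0.1
```

Emit:
{"api": "send_rows", "payload": {
  "steps": [
    {"dx": 0.0, "dy": 0.1, "dz": 0.0, "yaw": 0.0, "gripper": 0.3},
    {"dx": 0.0, "dy": 0.1, "dz": 0.0, "yaw": 0.0, "gripper": 0.3},
    {"dx": 0.0, "dy": 0.1, "dz": 0.0, "yaw": 0.0, "gripper": 0.3},
    {"dx": 0.0, "dy": 0.1, "dz": 0.0, "yaw": 0.0, "gripper": 0.3},
    {"dx": 0.0, "dy": 0.1, "dz": 0.0, "yaw": 0.0, "gripper": 0.3}
  ],
  "force": 60
}}

```text
clock: 2.28
tcp_pos: [0.4376, 0.3143, 0.1556]
orientation: [0.001, 3.14, 0.003]
contact_force: [-1.1, -0.3, 5.7]
grip_width: 0.0357
gripper_force: 60.1
```

Emit:
{"api": "send_rows", "payload": {
  "steps": [
    {"dx": 0.0, "dy": 0.0, "dz": -2.0, "yaw": 0.0, "gripper": 0.3},
    {"dx": 0.0, "dy": 0.0, "dz": -6.0, "yaw": 0.0, "gripper": 0.3},
    {"dx": 0.0, "dy": 0.0, "dz": -9.0, "yaw": 0.0, "gripper": 0.3},
    {"dx": -4.0, "dy": -2.0, "dz": -9.0, "yaw": 0.0, "gripper": 0.3},
    {"dx": -8.0, "dy": -4.0, "dz": -9.0, "yaw": 0.0, "gripper": 0.3}
  ]
}}

```text
clock: 2.9
tcp_pos: [0.5172, 0.2733, 0.2448]
orientation: [-0.002, 3.141, 0.001]
contact_force: [-0.2, 0.3, -3.8]
grip_width: 0.0361
gripper_force: 61.0
```

```bash
python3 - <<'E'
from h import *
from bench import imaging
go(.6236,.2237,.23,90)
f=imaging.grab_frame("scene"); cv2.imwrite("pics/s1.png",cv2.resize(f["color"][80:280,90:330,::-1],None,fx=2.5,fy=2.5))
E
```

```text
t 2.9 tcp [0.5172 0.2733 0.2448] tilt [ 0.  0. -1.] y-ang 90.1 w 0.0361 F [-0.2  0.3 -3.8] grip 61.0 
 d [-10.63  -4.97   1.48] yaw 0.1
```

View pics/s1.png

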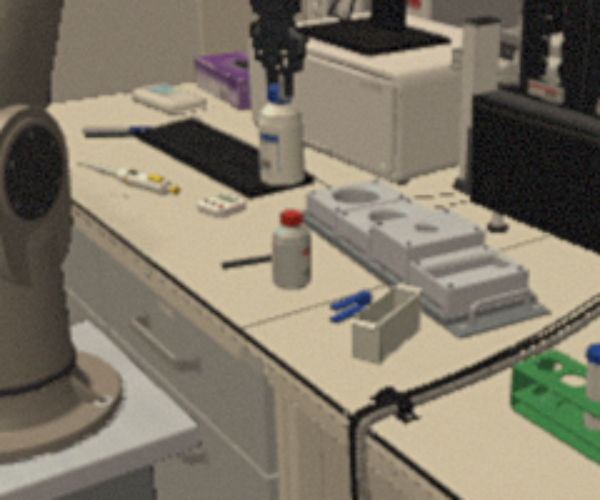

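The large bottle hangs upright in the jaws (crop 283,140), and the pocket is free. I move over it.

Emit:
{"api": "send_rows", "payload": {
  "steps": [
    {"dx": -5.5, "dy": -2.5, "dz": 0.0, "yaw": 0.0, "gripper": 0.3},
    {"dx": -10.6, "dy": -4.9, "dz": 0.0, "yaw": 0.0, "gripper": 0.3},
    {"dx": -10.6, "dy": -4.9, "dz": 1.5, "yaw": 0.0, "gripper": 0.3},
    {"dx": -10.6, "dy": -4.9, "dz": 1.5, "yaw": 0.0, "gripper": 0.3},
    {"dx": -10.6, "dy": -4.9, "dz": 1.5, "yaw": 0.0, "gripper": 0.3}
  ]
}}

```text
clock: 3.58
tcp_pos: [0.6216, 0.2258, 0.2293]
orientation: [0.002, -3.14, -0.001]
contact_force: [-0.9, -0.5, -3.9]
grip_width: 0.0359
gripper_force: 61.0
```

```bash
python3 - <<'E'
from h import *
go(.6232,.2239,.18,90)
E
```

```text
t 3.58 tcp [0.6216 0.2258 0.2293] tilt [-0.001  0.    -1.   ] y-ang 90.1 w 0.0359 F [-0.9 -0.5 -3.9] grip 61.0 
 d [-0.17 -0.19  4.93] yaw 0.1
```

Emit:
{"api": "send_rows", "payload": {
  "steps": [
    {"dx": -0.15, "dy": -0.15, "dz": 0.5, "yaw": 0.0, "gripper": 0.3},
    {"dx": -0.15, "dy": -0.15, "dz": 1.5, "yaw": 0.0, "gripper": 0.3},
    {"dx": -0.15, "dy": -0.15, "dz": 2.2, "yaw": 0.0, "gripper": 0.3},
    {"dx": -0.15, "dy": -0.15, "dz": 2.8, "yaw": 0.0, "gripper": 0.3},
    {"dx": -0.15, "dy": -0.15, "dz": 3.2, "yaw": 0.0, "gripper": 0.3}
  ]
}}

```text
clock: 4.2
tcp_pos: [0.6241, 0.223, 0.1968]
orientation: [-0.001, -3.141, 0.0]
contact_force: [-0.7, 0.4, -3.0]
grip_width: 0.0362
gripper_force: 61.0
```

Emit:
{"api": "send_rows", "payload": {
  "steps": [
    {"dx": 0.0, "dy": 0.0, "dz": 1.0, "yaw": 0.0, "gripper": 0.3},
    {"dx": 0.0, "dy": 0.0, "dz": 1.8, "yaw": 0.0, "gripper": 0.3},
    {"dx": 0.0, "dy": 0.0, "dz": 2.2, "yaw": 0.0, "gripper": 0.3},
    {"dx": 0.0, "dy": 0.0, "dz": 2.35, "yaw": 0.0, "gripper": 0.3},
    {"dx": 0.0, "dy": 0.0, "dz": 2.35, "yaw": 0.0, "gripper": 0.3}
  ]
}}

```text
clock: 4.82
tcp_pos: [0.6245, 0.223, 0.1741]
orientation: [0.001, 3.141, 0.0]
contact_force: [-0.2, -0.1, -3.3]
grip_width: 0.0361
gripper_force: 61.0
```

Emit:
{"api": "send_rows", "payload": {
  "steps": [
    {"dx": 0.0, "dy": 0.0, "dz": 0.1, "yaw": 0.0, "gripper": 0.3},
    {"dx": 0.0, "dy": 0.0, "dz": 0.2, "yaw": 0.0, "gripper": 0.3},
    {"dx": 0.0, "dy": 0.0, "dz": 0.25, "yaw": 0.0, "gripper": 0.3},
    {"dx": 0.0, "dy": 0.0, "dz": 0.25, "yaw": 0.0, "gripper": 0.3}
  ]
}}

```text
clock: 5.32
tcp_pos: [0.6257, 0.223, 0.1737]
orientation: [0.002, 3.138, 0.002]
contact_force: [-0.9, -1.9, 9.4]
grip_width: 0.0358
gripper_force: 62.3
```

Emit:
{"api": "send_rows", "payload": {
  "steps": [
    {"dx": 0.0, "dy": 0.0, "dz": 0.0, "yaw": 0.0, "gripper": 1.0},
    {"dx": 0.0, "dy": 0.0, "dz": 0.0, "yaw": 0.0, "gripper": 1.0},
    {"dx": 0.0, "dy": 0.0, "dz": 0.0, "yaw": 0.0, "gripper": 1.0},
    {"dx": 0.0, "dy": 0.0, "dz": -2.5, "yaw": 0.0, "gripper": 1.0},
    {"dx": 0.0, "dy": 0.0, "dz": -6.5, "yaw": 0.0, "gripper": 1.0}
  ]
}}

```text
clock: 5.95
tcp_pos: [0.6232, 0.2228, 0.2354]
orientation: [-0.0, -3.138, 0.002]
contact_force: [-0.8, 0.5, -0.4]
grip_width: 0.0853
gripper_force: 0.0
```

```bash
python3 - <<'E'
from h import *
go(.429,.102,.20,90)
E
```

```text
t 5.95 tcp [0.6232 0.2228 0.2354] tilt [-0.003 -0.002 -1.   ] y-ang 90.0 w 0.0853 F [-0.8  0.5 -0.4] grip 0.0 
 d [ 19.41 -12.08   3.62] yaw -0.0
```

Emit:
{"api": "send_rows", "payload": {
  "steps": [
    {"dx": 19.4, "dy": -12.1, "dz": 0.0, "yaw": 0.0, "gripper": 1.0},
    {"dx": 19.4, "dy": -12.1, "dz": 0.0, "yaw": 0.0, "gripper": 1.0},
    {"dx": 19.4, "dy": -12.1, "dz": 3.0, "yaw": 0.0, "gripper": 1.0},
    {"dx": 19.4, "dy": -12.1, "dz": 3.0, "yaw": 0.0, "gripper": 1.0},
    {"dx": 19.4, "dy": -12.1, "dz": 3.0, "yaw": 0.0, "gripper": 1.0}
  ]
}}

```text
clock: 6.58
tcp_pos: [0.4268, 0.0999, 0.2053]
orientation: [-0.003, -3.138, 0.002]
contact_force: [1.2, 0.1, 1.1]
grip_width: 0.0854
gripper_force: 0.0
```

```bash
python3 - <<'E'
from h import *
from bench import imaging
go(.429,.102,.115,90)
f=imaging.grab_frame("wrist"); 
Z=cloud(f)[...,2]; hsv=cv2.cvtColor(f["color"],cv2.COLOR_RGB2HSV);H,S=hsv[...,0].astype(int),hsv[...,1]
for mm,s,c in comps(((H<8)|(H>170))&(S>100)&(Z>.098)&(Z<.12),100): 
    e=cv2.minEnclosingCircle(np.argwhere(mm)[:,::-1].astype(np.float32));print(s,c,ray(f,c,.108),ray(f,e[0],.108),e[1],cloud(f)[mm].mean(0))
f=imaging.grab_frame("top"); cv2.imwrite("pics/t1.png",f["color"][:,:,::-1])
Z=cloud(f)[...,2]; hsv=cv2.cvtColor(f["color"],cv2.COLOR_RGB2HSV);H,S=hsv[...,0].astype(int),hsv[...,1]
for mm,s,c in comps((H>95)&(H<135)&(S>90)&(Z>.14)&(Z<.185),50): print(s,c,np.median(Z[mm]),ray(f,c,.165))
E
```

```text
t 6.58 tcp [0.4268 0.0999 0.2053] tilt [-0.004 -0.001 -1.   ] y-ang 89.9 w 0.0854 F [1.2 0.1 1.1] grip 0.0 
 d [-0.26  0.22  9.03] yaw -0.1
[ 242  182   38   38 1108] [260.06498195 200.74638989] [[0.42651563 0.10222584 0.108     ]] [[0.42650368 0.10233334 0.108     ]] 19.08309555053711 [0.42644347 0.10222257 0.10838386]
[129 130  14  14 147] [135.47619048 136.63265306] 0.1656845579416041 [[0.62562714 0.22379845 0.165     ]]
```

View pics/t1.png

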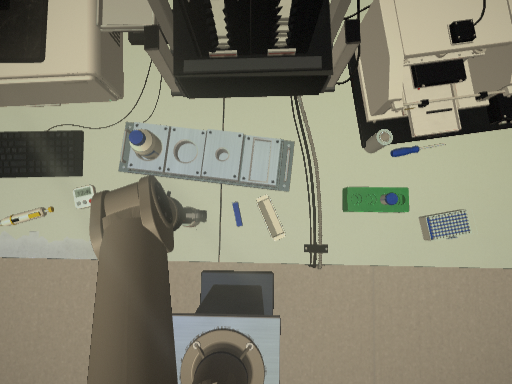

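The large bottle stands in the wide pocket: its cap at (135,137) measures z 0.1657, and 0.165 is expected. The small bottle comes next.

Emit:
{"api": "send_rows", "payload": {
  "steps": [
    {"dx": -0.15, "dy": 0.2, "dz": 3.0, "yaw": 0.0, "gripper": 1.0},
    {"dx": -0.15, "dy": 0.2, "dz": 6.0, "yaw": 0.0, "gripper": 1.0},
    {"dx": -0.15, "dy": 0.2, "dz": 8.7, "yaw": 0.0, "gripper": 1.0},
    {"dx": -0.15, "dy": 0.2, "dz": 8.7, "yaw": 0.0, "gripper": 1.0}
  ]
}}

```text
clock: 7.18
tcp_pos: [0.432, 0.1047, 0.1182]
orientation: [0.001, -3.139, 0.002]
contact_force: [-0.3, -0.6, 0.2]
grip_width: 0.0853
gripper_force: 0.0
```

Emit:
{"api": "send_rows", "payload": {
  "steps": [
    {"dx": 0.0, "dy": 0.0, "dz": 0.0, "yaw": 0.0, "gripper": 0.25},
    {"dx": 0.0, "dy": 0.0, "dz": 0.0, "yaw": 0.0, "gripper": 0.25},
    {"dx": 0.0, "dy": 0.0, "dz": 0.0, "yaw": 0.0, "gripper": 0.25},
    {"dx": 0.0, "dy": 0.0, "dz": 0.0, "yaw": 0.0, "gripper": 0.25},
    {"dx": 0.0, "dy": 0.0, "dz": 0.0, "yaw": 0.0, "gripper": 0.25}
  ],
  "force": 60
}}

```text
clock: 7.8
tcp_pos: [0.4327, 0.1042, 0.1205]
orientation: [0.001, 3.139, 0.001]
contact_force: [-0.1, -1.3, 6.7]
grip_width: 0.029
gripper_force: 58.7
```

Emit:
{"api": "send_rows", "payload": {
  "steps": [
    {"dx": 0.0, "dy": 0.0, "dz": -2.0, "yaw": 0.0, "gripper": 0.25},
    {"dx": 0.0, "dy": 0.0, "dz": -6.0, "yaw": 0.0, "gripper": 0.25},
    {"dx": -2.0, "dy": 0.0, "dz": -9.5, "yaw": 0.0, "gripper": 0.25},
    {"dx": -6.0, "dy": 0.4, "dz": -9.5, "yaw": 0.0, "gripper": 0.25},
    {"dx": -9.0, "dy": 0.8, "dz": -9.5, "yaw": 0.0, "gripper": 0.25}
  ]
}}

```text
clock: 8.43
tcp_pos: [0.523, 0.1121, 0.2152]
orientation: [0.001, 3.14, 0.001]
contact_force: [-1.2, -0.6, -2.5]
grip_width: 0.0286
gripper_force: 60.2
```

```bash
python3 - <<'E'
from h import *
from bench import imaging
go(.615,.1175,.195,90)
f=imaging.grab_frame("scene"); np.savez("s2.npz",**f); C=cloud(f); Z=C[...,2]; hsv=cv2.cvtColor(f["color"],cv2.COLOR_RGB2HSV);H,S=hsv[...,0].astype(int),hsv[...,1]
for mm,s,c in comps(((H<8)|(H>170))&(S>100)&(Z>.14)&(Z<.25),15): print(s,c,C[mm].mean(0), C[mm].max(0),C[mm].min(0))
E
```

```text
t 8.43 tcp [0.523  0.1121 0.2152] tilt [ 0.001  0.001 -1.   ] y-ang 90.0 w 0.0286 F [-1.2 -0.6 -2.5] grip 60.2 
 d [-9.2   0.54  2.03] yaw -0.0
[253  79   5   4  17] [255.11764706  80.47058824] [1.11655669 0.73210522 0.23036872] [1.12269168 0.74930204 0.23911998] [1.10543217 0.71725863 0.22238423]
[459 130  14   6  49] [465.67346939 132.26530612] [ 1.11517424 -0.43974827  0.24433726] [ 1.1249609  -0.41689048  0.24987995] [ 1.10611834 -0.46176224  0.23857134]
[222 132   6   7  33] [224.15151515 135.18181818] [0.51071761 0.10839048 0.19770547] [0.52384981 0.12365112 0.2052663 ] [0.50240528 0.09539116 0.18728664]
[456 138  15   9  86] [462.98837209 141.6744186 ] [ 1.1149347  -0.43803173  0.21096064] [ 1.12403729 -0.41591892  0.22371912] [ 1.1033103  -0.46319903  0.1980385 ]
```

Emit:
{"api": "send_rows", "payload": {
  "steps": [
    {"dx": -5.0, "dy": 0.3, "dz": 0.0, "yaw": 0.0, "gripper": 0.25},
    {"dx": -9.2, "dy": 0.5, "dz": 0.0, "yaw": 0.0, "gripper": 0.25},
    {"dx": -9.2, "dy": 0.5, "dz": 2.0, "yaw": 0.0, "gripper": 0.25},
    {"dx": -9.2, "dy": 0.5, "dz": 2.0, "yaw": 0.0, "gripper": 0.25},
    {"dx": -9.2, "dy": 0.5, "dz": 2.0, "yaw": 0.0, "gripper": 0.25}
  ]
}}

```text
clock: 9.1
tcp_pos: [0.6131, 0.117, 0.1946]
orientation: [-0.001, -3.141, 0.0]
contact_force: [-0.7, 0.3, -2.8]
grip_width: 0.0292
gripper_force: 60.2
```

```bash
python3 - <<'E'
from h import *
go(.615,.1175,.14,90)
E
```

```text
t 9.1 tcp [0.6131 0.117  0.1946] tilt [-0.001 -0.    -1.   ] y-ang 90.0 w 0.0292 F [-0.7  0.3 -2.8] grip 60.2 
 d [-0.19  0.05  5.46] yaw -0.0
```

Emit:
{"api": "send_rows", "payload": {
  "steps": [
    {"dx": -0.1, "dy": 0.05, "dz": 1.0, "yaw": 0.0, "gripper": 0.25},
    {"dx": -0.1, "dy": 0.05, "dz": 1.6, "yaw": 0.0, "gripper": 0.25},
    {"dx": -0.1, "dy": 0.05, "dz": 2.2, "yaw": 0.0, "gripper": 0.25},
    {"dx": -0.1, "dy": 0.05, "dz": 2.8, "yaw": 0.0, "gripper": 0.25},
    {"dx": -0.1, "dy": 0.05, "dz": 3.4, "yaw": 0.0, "gripper": 0.25}
  ]
}}

```text
clock: 9.72
tcp_pos: [0.6147, 0.1175, 0.1599]
orientation: [-0.001, -3.142, 0.0]
contact_force: [0.6, -0.5, -3.5]
grip_width: 0.0292
gripper_force: 60.2
```

Inside the pocket with no contact. The floor is expected at about TCP 0.1385.

Emit:
{"api": "send_rows", "payload": {
  "steps": [
    {"dx": 0.0, "dy": 0.0, "dz": 0.8, "yaw": 0.0, "gripper": 0.25},
    {"dx": 0.0, "dy": 0.0, "dz": 1.5, "yaw": 0.0, "gripper": 0.25},
    {"dx": 0.0, "dy": 0.0, "dz": 2.0, "yaw": 0.0, "gripper": 0.25},
    {"dx": 0.0, "dy": 0.0, "dz": 2.2, "yaw": 0.0, "gripper": 0.25},
    {"dx": 0.0, "dy": 0.0, "dz": 2.3, "yaw": 0.0, "gripper": 0.25}
  ]
}}

```text
clock: 10.35
tcp_pos: [0.6158, 0.1173, 0.1387]
orientation: [0.002, 3.139, 0.0]
contact_force: [-0.3, -2.1, 8.7]
grip_width: 0.0289
gripper_force: 61.5
```

Emit:
{"api": "send_rows", "payload": {
  "steps": [
    {"dx": 0.0, "dy": 0.0, "dz": 0.0, "yaw": 0.0, "gripper": 0.8},
    {"dx": 0.0, "dy": 0.0, "dz": 0.0, "yaw": 0.0, "gripper": 0.8},
    {"dx": 0.0, "dy": 0.0, "dz": 0.0, "yaw": 0.0, "gripper": 0.8},
    {"dx": 0.0, "dy": 0.0, "dz": -3.0, "yaw": 0.0, "gripper": 0.8},
    {"dx": 0.0, "dy": 0.0, "dz": -7.5, "yaw": 0.0, "gripper": 0.8}
  ]
}}

```text
clock: 10.98
tcp_pos: [0.6136, 0.1174, 0.2117]
orientation: [-0.001, -3.138, 0.001]
contact_force: [0.5, 0.4, 0.2]
grip_width: 0.0684
gripper_force: 0.0
```

```bash
python3 - <<'E'
from h import *
go(.487,-.4368,.20,90)
E
```

```text
t 10.97 tcp [0.6136 0.1174 0.2117] tilt [-0.003 -0.001 -1.   ] y-ang 90.0 w 0.0684 F [0.5 0.4 0.2] grip 0.0 
 d [ 12.64 -55.42   1.27] yaw -0.0
```

Emit:
{"api": "send_rows", "payload": {
  "steps": [
    {"dx": 12.6, "dy": -55.4, "dz": 0.0, "yaw": 0.0, "gripper": 1.0},
    {"dx": 12.6, "dy": -55.4, "dz": 0.0, "yaw": 0.0, "gripper": 1.0},
    {"dx": 12.6, "dy": -55.4, "dz": 0.0, "yaw": 0.0, "gripper": 1.0},
    {"dx": 12.6, "dy": -55.4, "dz": 0.0, "yaw": 0.0, "gripper": 1.0},
    {"dx": 12.6, "dy": -55.4, "dz": 0.0, "yaw": 0.0, "gripper": 1.0}
  ]
}}

```text
clock: 11.6
tcp_pos: [0.5447, -0.1889, 0.2126]
orientation: [0.0, 3.141, 0.0]
contact_force: [0.8, -0.0, -0.4]
grip_width: 0.0853
gripper_force: 0.0
```

```bash
python3 - <<'E'
from h import *
go(.487,-.4368,.20,90)
E
```

```text
t 11.6 tcp [ 0.5447 -0.1889  0.2126] tilt [ 0.001  0.    -1.   ] y-ang 90.0 w 0.0853 F [ 0.8 -0.  -0.4] grip 0.0 
 d [  5.76 -24.79   1.25] yaw -0.0
```

Emit:
{"api": "send_rows", "payload": {
  "steps": [
    {"dx": 5.8, "dy": -24.8, "dz": 0.5, "yaw": 0.0, "gripper": 1.0},
    {"dx": 5.8, "dy": -24.8, "dz": 0.5, "yaw": 0.0, "gripper": 1.0},
    {"dx": 5.8, "dy": -24.8, "dz": 0.5, "yaw": 0.0, "gripper": 1.0},
    {"dx": 5.8, "dy": -24.8, "dz": 0.5, "yaw": 0.0, "gripper": 1.0},
    {"dx": 5.8, "dy": -24.8, "dz": 0.5, "yaw": 0.0, "gripper": 1.0}
  ]
}}

```text
clock: 12.22
tcp_pos: [0.4834, -0.4412, 0.2074]
orientation: [-0.014, -3.14, 0.005]
contact_force: [0.4, 0.7, -0.0]
grip_width: 0.0854
gripper_force: 0.0
```

```bash
python3 - <<'E'
from h import *
from bench import imaging
go(.487,-.4368,.125,90)
f=imaging.grab_frame("wrist"); cv2.imwrite("pics/w2.png",f["color"][:,:,::-1])
Z=cloud(f)[...,2]; hsv=cv2.cvtColor(f["color"],cv2.COLOR_RGB2HSV);H,S=hsv[...,0].astype(int),hsv[...,1]
for mm,s,c in comps((H>95)&(H<135)&(S>90)&(Z>.1)&(Z<.125),100): 
    e=cv2.minEnclosingCircle(np.argwhere(mm)[:,::-1].astype(np.float32));print(s,c,ray(f,c,.114),ray(f,e[0],.114),e[1],cloud(f)[mm].mean(0))
f=imaging.grab_frame("top"); np.savez("t2.npz",**f)
Z=cloud(f)[...,2]; hsv=cv2.cvtColor(f["color"],cv2.COLOR_RGB2HSV);H,S=hsv[...,0].astype(int),hsv[...,1]
for mm,s,c in comps(((H<8)|(H>170))&(S>100)&(Z>.11)&(Z<.14),30): print("small",s,c,np.median(Z[mm]),ray(f,c,.126))
E
```

```text
t 12.22 tcp [ 0.4834 -0.4412  0.2074] tilt [-0.002 -0.003 -1.   ] y-ang 89.5 w 0.0854 F [ 0.4  0.7 -0. ] grip 0.0 
 d [-0.37  0.47  8.24] yaw -0.5
[ 243  184   39   39 1175] [261.98382979 203.33787234] [[ 0.48426382 -0.4376096   0.114     ]] [[ 0.48437907 -0.43767282  0.114     ]] 19.613542556762695 [ 0.48422711 -0.43760327  0.11428592]
small [176 141  12  12 109] [181.73394495 146.3853211 ] 0.12640727023354756 [[0.61124123 0.11440655 0.126     ]]
```

View pics/w2.png

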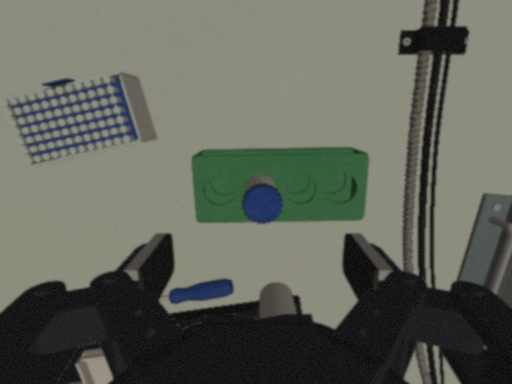

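The tube cap is at (262,203) in the wrist view, between the jaws. The small bottle is seated: its cap measures z 0.1264 and 0.126 is expected. I go down to the tube.

Emit:
{"api": "send_rows", "payload": {
  "steps": [
    {"dx": -0.1, "dy": 0.2, "dz": 2.0, "yaw": -0.3, "gripper": 1.0},
    {"dx": -0.1, "dy": 0.2, "dz": 5.0, "yaw": -0.3, "gripper": 1.0},
    {"dx": -0.1, "dy": 0.2, "dz": 7.5, "yaw": -0.3, "gripper": 1.0},
    {"dx": -0.1, "dy": 0.2, "dz": 8.5, "yaw": -0.3, "gripper": 1.0},
    {"dx": -0.1, "dy": 0.2, "dz": 8.5, "yaw": -0.3, "gripper": 1.0}
  ]
}}

```text
clock: 12.95
tcp_pos: [0.4888, -0.4317, 0.1221]
orientation: [0.01, -3.141, -0.002]
contact_force: [0.2, 0.4, -0.4]
grip_width: 0.0856
gripper_force: 0.0
```

```bash
python3 - <<'E'
from h import *
go(.486,-.4372,.122,90)
E
```

```text
t 12.95 tcp [ 0.4888 -0.4317  0.1221] tilt [-0.     0.001 -1.   ] y-ang 90.4 w 0.0856 F [ 0.2  0.4 -0.4] grip 0.0 
 d [ 0.28 -0.55  0.01] yaw 0.4
```

Emit:
{"api": "send_rows", "payload": {
  "steps": [
    {"dx": 0.2, "dy": -0.4, "dz": 0.0, "yaw": 0.3, "gripper": 1.0},
    {"dx": 0.2, "dy": -0.4, "dz": 0.0, "yaw": 0.3, "gripper": 1.0},
    {"dx": 0.2, "dy": -0.4, "dz": 0.0, "yaw": 0.3, "gripper": 1.0}
  ]
}}

```text
clock: 13.32
tcp_pos: [0.4863, -0.4375, 0.123]
orientation: [0.001, 3.141, -0.001]
contact_force: [-0.5, 0.0, 0.5]
grip_width: 0.0851
gripper_force: 0.0
```

```bash
python3 - <<'E'
from h import *
go(.486,-.4372,.122,90)
E
```

```text
t 13.32 tcp [ 0.4863 -0.4375  0.123 ] tilt [ 0.001 -0.001 -1.   ] y-ang 89.9 w 0.0851 F [-0.5  0.   0.5] grip 0.0 
 d [0.03 0.03 0.1 ] yaw -0.1
```

Emit:
{"api": "send_rows", "payload": {
  "steps": [
    {"dx": 0.0, "dy": 0.0, "dz": 0.0, "yaw": 0.0, "gripper": 0.25},
    {"dx": 0.0, "dy": 0.0, "dz": 0.0, "yaw": 0.0, "gripper": 0.25},
    {"dx": 0.0, "dy": 0.0, "dz": 0.0, "yaw": 0.0, "gripper": 0.25},
    {"dx": 0.0, "dy": 0.0, "dz": 0.0, "yaw": 0.0, "gripper": 0.25},
    {"dx": 0.0, "dy": 0.0, "dz": 0.0, "yaw": 0.0, "gripper": 0.25}
  ],
  "force": 40
}}

```text
clock: 13.95
tcp_pos: [0.4862, -0.4372, 0.1224]
orientation: [0.001, 3.142, -0.0]
contact_force: [-0.1, -0.4, 0.7]
grip_width: 0.0305
gripper_force: 39.5
```

```bash
python3 - <<'E'
from h import *
go(.486,-.4372,.122,90)
E
```

```text
t 13.95 tcp [ 0.4862 -0.4372  0.1224] tilt [ 0. -0. -1.] y-ang 90.0 w 0.0305 F [-0.1 -0.4  0.7] grip 39.5 
 d [0.02 0.   0.04] yaw -0.0
```

Emit:
{"api": "send_rows", "payload": {
  "steps": [
    {"dx": 0.0, "dy": 0.0, "dz": -2.0, "yaw": 0.0, "gripper": 0.25},
    {"dx": 0.0, "dy": 0.0, "dz": -5.0, "yaw": 0.0, "gripper": 0.25},
    {"dx": 0.0, "dy": 0.0, "dz": -8.5, "yaw": 0.0, "gripper": 0.25},
    {"dx": 0.0, "dy": 0.0, "dz": -10.0, "yaw": 0.0, "gripper": 0.25},
    {"dx": 0.0, "dy": 4.0, "dz": -10.0, "yaw": 0.0, "gripper": 0.25}
  ]
}}

```text
clock: 14.58
tcp_pos: [0.4856, -0.4001, 0.2244]
orientation: [0.008, 3.139, -0.006]
contact_force: [0.6, -0.0, -0.8]
grip_width: 0.0307
gripper_force: 40.0
```

```bash
python3 - <<'E'
from h import *
go(.602,.012,.215,90)
E
```

```text
t 14.57 tcp [ 0.4856 -0.4001  0.2244] tilt [ 0.002 -0.004 -1.   ] y-ang 89.7 w 0.0307 F [ 0.6 -0.  -0.8] grip 40.0 
 d [-11.42  41.28   0.82] yaw -0.3
```

Emit:
{"api": "send_rows", "payload": {
  "steps": [
    {"dx": -11.4, "dy": 41.3, "dz": 0.3, "yaw": 0.0, "gripper": 0.25},
    {"dx": -11.4, "dy": 41.3, "dz": 0.3, "yaw": 0.0, "gripper": 0.25},
    {"dx": -11.4, "dy": 41.3, "dz": 0.3, "yaw": 0.0, "gripper": 0.25},
    {"dx": -11.4, "dy": 41.3, "dz": 0.3, "yaw": 0.0, "gripper": 0.25},
    {"dx": -11.4, "dy": 41.3, "dz": 0.3, "yaw": 0.0, "gripper": 0.25}
  ]
}}

```text
clock: 15.2
tcp_pos: [0.5695, -0.0939, 0.2203]
orientation: [-0.001, -3.141, -0.0]
contact_force: [1.1, -1.0, 0.6]
grip_width: 0.0309
gripper_force: 40.0
```

```bash
python3 - <<'E'
from h import *
go(.6014,.0126,.22,90)
E
```

```text
t 15.2 tcp [ 0.5695 -0.0939  0.2203] tilt [-0.  0. -1.] y-ang 90.0 w 0.0309 F [ 1.1 -1.   0.6] grip 40.0 
 d [-3.19 10.65  0.03] yaw -0.0
```

Emit:
{"api": "send_rows", "payload": {
  "steps": [
    {"dx": -1.6, "dy": 5.3, "dz": 0.0, "yaw": 0.0, "gripper": 0.25},
    {"dx": -3.1, "dy": 10.5, "dz": 0.0, "yaw": 0.0, "gripper": 0.25},
    {"dx": -3.1, "dy": 10.5, "dz": 0.5, "yaw": 0.0, "gripper": 0.25},
    {"dx": -3.1, "dy": 10.5, "dz": 1.0, "yaw": 0.0, "gripper": 0.25},
    {"dx": -3.1, "dy": 10.5, "dz": 1.0, "yaw": 0.0, "gripper": 0.25}
  ]
}}

```text
clock: 15.82
tcp_pos: [0.5997, 0.007, 0.2096]
orientation: [-0.005, -3.14, 0.001]
contact_force: [-0.2, -0.5, -0.1]
grip_width: 0.0305
gripper_force: 40.0
```

```bash
python3 - <<'E'
from h import *
go(.6014,.0126,.18,90)
from bench import imaging
f=imaging.grab_frame("wrist"); np.savez("w3.npz",**f);cv2.imwrite("pics/w3.png",f["color"][:,:,::-1])
E
```

```text
t 15.82 tcp [0.5997 0.007  0.2096] tilt [-0.002 -0.001 -1.   ] y-ang 89.8 w 0.0305 F [-0.2 -0.5 -0.1] grip 40.0 
 d [-0.17  0.57  2.96] yaw -0.2
```

View pics/w3.png

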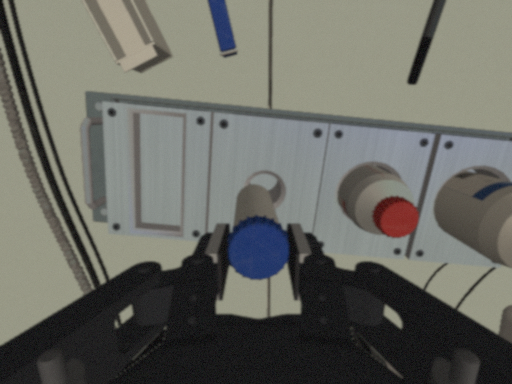

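The tube hangs upright over the narrow hole, which is at (266,187). The arm is still settling, so I correct slightly.

Emit:
{"api": "send_rows", "payload": {
  "steps": [
    {"dx": -0.1, "dy": 0.3, "dz": 0.5, "yaw": 0.0, "gripper": 0.25},
    {"dx": -0.1, "dy": 0.3, "dz": 0.5, "yaw": 0.0, "gripper": 0.25},
    {"dx": -0.1, "dy": 0.3, "dz": 0.5, "yaw": 0.0, "gripper": 0.25}
  ]
}}

```text
clock: 16.25
tcp_pos: [0.6015, 0.0119, 0.2052]
orientation: [-0.001, -3.142, -0.0]
contact_force: [0.1, 0.6, -0.6]
grip_width: 0.0305
gripper_force: 40.0
```

```bash
python3 - <<'E'
from h import *
go(.6014,.0126,.18,90)
E
```

```text
t 16.25 tcp [0.6015 0.0119 0.2052] tilt [-0.  0. -1.] y-ang 90.0 w 0.0305 F [ 0.1  0.6 -0.6] grip 40.0 
 d [0.01 0.07 2.52] yaw -0.0
```

Emit:
{"api": "send_rows", "payload": {
  "steps": [
    {"dx": 0.0, "dy": 0.05, "dz": 0.7, "yaw": 0.0, "gripper": 0.25},
    {"dx": 0.0, "dy": 0.05, "dz": 1.3, "yaw": 0.0, "gripper": 0.25},
    {"dx": 0.0, "dy": 0.05, "dz": 1.9, "yaw": 0.0, "gripper": 0.25},
    {"dx": 0.0, "dy": 0.05, "dz": 2.5, "yaw": 0.0, "gripper": 0.25},
    {"dx": 0.0, "dy": 0.05, "dz": 3.0, "yaw": 0.0, "gripper": 0.25}
  ]
}}

```text
clock: 16.88
tcp_pos: [0.6016, 0.0128, 0.1749]
orientation: [0.001, 3.142, 0.001]
contact_force: [-0.9, 2.3, 7.3]
grip_width: 0.0306
gripper_force: 40.6
```

Emit:
{"api": "send_rows", "payload": {
  "steps": [
    {"dx": 0.05, "dy": 0.15, "dz": -0.1, "yaw": 0.0, "gripper": 0.25},
    {"dx": 0.05, "dy": 0.15, "dz": -0.1, "yaw": 0.0, "gripper": 0.25},
    {"dx": 0.05, "dy": 0.15, "dz": 0.2, "yaw": 0.0, "gripper": 0.25},
    {"dx": 0.05, "dy": 0.15, "dz": 0.4, "yaw": 0.0, "gripper": 0.25}
  ]
}}

```text
clock: 17.38
tcp_pos: [0.601, 0.014, 0.171]
orientation: [-0.001, -3.141, -0.0]
contact_force: [0.9, 0.9, -1.0]
grip_width: 0.0306
gripper_force: 40.0
```

```bash
python3 - <<'E'
from h import *
go(.6014,.0126,.18,90)
from bench import imaging
f=imaging.grab_frame("wrist"); np.savez("w4.npz",**f);cv2.imwrite("pics/w4.png",f["color"][90:280,150:390,::-1].repeat(3,0).repeat(3,1))
E
```

```text
t 17.38 tcp [0.601 0.014 0.171] tilt [-0.  0. -1.] y-ang 90.0 w 0.0306 F [ 0.9  0.9 -1. ] grip 40.0 
 d [-0.04 -0.14 -0.9 ] yaw -0.0
```

View pics/w4.png

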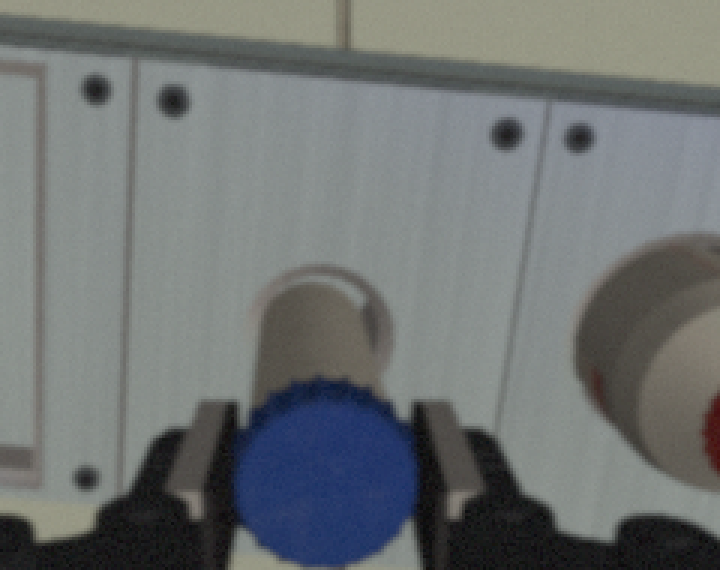

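The tube is now inside the hole without contact, with a slightly larger gap on the +y side at (375,310). I go on down.

Emit:
{"api": "send_rows", "payload": {
  "steps": [
    {"dx": 0.0, "dy": 0.07, "dz": 0.6, "yaw": 0.0, "gripper": 0.25},
    {"dx": 0.0, "dy": 0.07, "dz": 1.2, "yaw": 0.0, "gripper": 0.25},
    {"dx": 0.0, "dy": 0.07, "dz": 1.8, "yaw": 0.0, "gripper": 0.25},
    {"dx": 0.0, "dy": 0.07, "dz": 2.4, "yaw": 0.0, "gripper": 0.25},
    {"dx": 0.0, "dy": 0.07, "dz": 2.9, "yaw": 0.0, "gripper": 0.25}
  ]
}}

```text
clock: 18.05
tcp_pos: [0.601, 0.0147, 0.1416]
orientation: [-0.001, -3.141, 0.0]
contact_force: [0.9, 0.2, -0.5]
grip_width: 0.0307
gripper_force: 40.0
```

Emit:
{"api": "send_rows", "payload": {
  "steps": [
    {"dx": 0.0, "dy": 0.0, "dz": 0.4, "yaw": 0.0, "gripper": 0.25},
    {"dx": 0.0, "dy": 0.0, "dz": 0.65, "yaw": 0.0, "gripper": 0.25},
    {"dx": 0.0, "dy": 0.0, "dz": 0.75, "yaw": 0.0, "gripper": 0.25},
    {"dx": 0.0, "dy": 0.0, "dz": 0.85, "yaw": 0.0, "gripper": 0.25},
    {"dx": 0.0, "dy": 0.0, "dz": 0.85, "yaw": 0.0, "gripper": 0.25}
  ]
}}

```text
clock: 18.68
tcp_pos: [0.6015, 0.0148, 0.1342]
orientation: [0.001, 3.14, 0.0]
contact_force: [-0.1, -0.0, 2.7]
grip_width: 0.0308
gripper_force: 40.3
```

Floor contact came at 0.1342 (0.1344 expected). Release, retreat, and go toward the trough.

Emit:
{"api": "send_rows", "payload": {
  "steps": [
    {"dx": 0.0, "dy": 0.0, "dz": 0.0, "yaw": 0.0, "gripper": 0.8},
    {"dx": 0.0, "dy": 0.0, "dz": 0.0, "yaw": 0.0, "gripper": 0.8},
    {"dx": 0.0, "dy": 0.0, "dz": 0.0, "yaw": 0.0, "gripper": 0.8},
    {"dx": 0.0, "dy": 0.0, "dz": -3.0, "yaw": 0.0, "gripper": 0.8},
    {"dx": 0.0, "dy": 0.0, "dz": -6.0, "yaw": 0.0, "gripper": 0.8}
  ]
}}

```text
clock: 19.3
tcp_pos: [0.6007, 0.0147, 0.1939]
orientation: [-0.001, -3.14, 0.0]
contact_force: [0.7, 0.1, 0.3]
grip_width: 0.0687
gripper_force: 0.0
```

```bash
python3 - <<'E'
from h import *
go(.4315,-.124,.15,114.8)
E
```

```text
t 19.3 tcp [0.6007 0.0147 0.1939] tilt [-0.001 -0.    -1.   ] y-ang 90.0 w 0.0687 F [0.7 0.1 0.3] grip 0.0 
 d [ 16.9  -13.88   4.42] yaw -24.8
```

Emit:
{"api": "send_rows", "payload": {
  "steps": [
    {"dx": 5.0, "dy": -4.0, "dz": 0.0, "yaw": -8.0, "gripper": 1.0},
    {"dx": 10.0, "dy": -8.2, "dz": 0.0, "yaw": -16.0, "gripper": 1.0},
    {"dx": 14.5, "dy": -12.0, "dz": 1.0, "yaw": -24.0, "gripper": 1.0},
    {"dx": 16.9, "dy": -13.9, "dz": 4.0, "yaw": -24.8, "gripper": 1.0},
    {"dx": 16.9, "dy": -13.9, "dz": 4.4, "yaw": -24.8, "gripper": 1.0}
  ]
}}

```text
clock: 19.92
tcp_pos: [0.4285, -0.1258, 0.1483]
orientation: [0.666, -3.066, -0.002]
contact_force: [0.0, -1.0, 0.2]
grip_width: 0.0855
gripper_force: 0.0
```

Emit:
{"api": "send_rows", "payload": {
  "steps": [
    {"dx": 0.0, "dy": 0.0, "dz": 0.0, "yaw": 0.0, "gripper": 1.0},
    {"dx": 0.0, "dy": 0.0, "dz": 0.0, "yaw": 0.0, "gripper": 1.0}
  ]
}}

```text
clock: 20.18
tcp_pos: [0.4336, -0.1234, 0.1503]
orientation: [-0.676, 3.066, -0.001]
contact_force: [-0.2, -0.7, 0.0]
grip_width: 0.0855
gripper_force: 0.0
```

```bash
python3 - <<'E'
from h import *
from bench import imaging
go(.4315,-.124,.075,114.8)
f=imaging.grab_frame("wrist"); np.savez("w5.npz",**f);cv2.imwrite("pics/w5.png",f["color"][:,:,::-1])
C=cloud(f);Z=C[...,2]
for mm,s,c in comps((Z>.047)&(Z<.063)&(np.hypot(C[...,0]-.432,C[...,1]+.124)<.09),150): 
    r=cv2.minAreaRect(ray(f,np.argwhere(mm)[:,::-1],.055)[:,:2].astype(np.float32)); print(s,r,np.median(Z[mm]))
f=imaging.grab_frame("top"); Z=cloud(f)[...,2]; hsv=cv2.cvtColor(f["color"],cv2.COLOR_RGB2HSV);H,S=hsv[...,0].astype(int),hsv[...,1]
for mm,s,c in comps((H>95)&(H<135)&(S>90)&(Z>.10)&(Z<.15),30): print("tube",s,c,np.median(Z[mm]),ray(f,c,.126))
E
```

```text
t 20.18 tcp [ 0.4336 -0.1234  0.1503] tilt [ 0.002  0.    -1.   ] y-ang 114.9 w 0.0855 F [-0.2 -0.7  0. ] grip 0.0 
 d [0.22 0.04 7.53] yaw 0.1
[ 231  114   54  156 2443] ((0.43073034286499023, -0.12409134954214096), (0.12764546275138855, 0.03996710479259491), 24.65690803527832) 0.05620768217047718
tube [213 147  11  11  97] [218.41237113 151.93814433] 0.12570553783196942 [[0.59861364 0.01779908 0.126     ]]
```

View pics/w5.png

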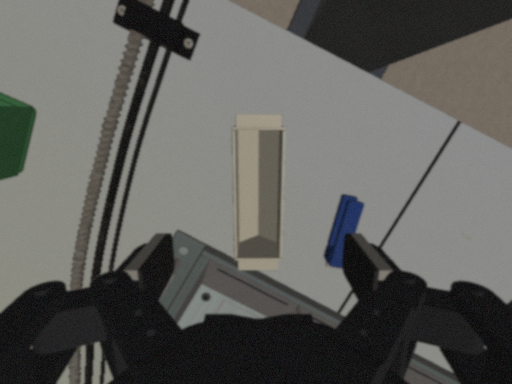

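The tube is seated: its cap measures z 0.1257 and 0.126 is expected. The trough at (258,192) is aligned with the jaws, at 24.7°.

Emit:
{"api": "send_rows", "payload": {
  "steps": [
    {"dx": 0.15, "dy": 0.0, "dz": 3.0, "yaw": 0.1, "gripper": 0.8},
    {"dx": 0.15, "dy": 0.0, "dz": 6.0, "yaw": 0.1, "gripper": 0.8},
    {"dx": 0.15, "dy": 0.0, "dz": 8.5, "yaw": 0.1, "gripper": 0.8},
    {"dx": 0.15, "dy": 0.0, "dz": 9.0, "yaw": 0.1, "gripper": 0.8},
    {"dx": 0.15, "dy": 0.0, "dz": 9.0, "yaw": 0.1, "gripper": 0.8}
  ]
}}

```text
clock: 20.9
tcp_pos: [0.4311, -0.1247, 0.06]
orientation: [-0.672, 3.069, -0.0]
contact_force: [0.5, -0.5, -0.5]
grip_width: 0.0686
gripper_force: 0.0
```

```bash
python3 - <<'E'
from h import *
go(.432,-.124,.06,114.7)
E
```

```text
t 20.9 tcp [ 0.4311 -0.1247  0.06  ] tilt [ 0.  0. -1.] y-ang 114.7 w 0.0686 F [ 0.5 -0.5 -0.5] grip 0.0 
 d [-0.11  0.02  0.  ] yaw -0.0
```

Emit:
{"api": "send_rows", "payload": {
  "steps": [
    {"dx": -0.1, "dy": 0.0, "dz": 0.0, "yaw": 0.0, "gripper": 0.3},
    {"dx": -0.1, "dy": 0.0, "dz": 0.0, "yaw": 0.0, "gripper": 0.3},
    {"dx": -0.1, "dy": 0.0, "dz": 0.0, "yaw": 0.0, "gripper": 0.3},
    {"dx": -0.1, "dy": 0.0, "dz": 0.0, "yaw": 0.0, "gripper": 0.3}
  ],
  "force": 30
}}

```text
clock: 21.4
tcp_pos: [0.4324, -0.1243, 0.0607]
orientation: [-0.671, 3.067, -0.001]
contact_force: [-0.5, 1.3, 6.4]
grip_width: 0.0395
gripper_force: 30.4
```

```bash
python3 - <<'E'
from h import *
go(.432,-.124,.06,114.7)
E
```

```text
t 21.4 tcp [ 0.4324 -0.1243  0.0607] tilt [ 0.002 -0.    -1.   ] y-ang 114.7 w 0.0395 F [-0.5  1.3  6.4] grip 30.4 
 d [0.02 0.05 0.07] yaw -0.0
```

Emit:
{"api": "send_rows", "payload": {
  "steps": [
    {"dx": 0.0, "dy": 0.0, "dz": -2.0, "yaw": 0.0, "gripper": 0.3},
    {"dx": 0.0, "dy": 0.0, "dz": -5.0, "yaw": 0.0, "gripper": 0.3},
    {"dx": 0.0, "dy": 0.0, "dz": -9.0, "yaw": 0.0, "gripper": 0.3},
    {"dx": 0.0, "dy": 0.0, "dz": -9.0, "yaw": 8.0, "gripper": 0.3},
    {"dx": 0.0, "dy": 0.0, "dz": -9.0, "yaw": 16.0, "gripper": 0.3}
  ]
}}

```text
clock: 22.02
tcp_pos: [0.4318, -0.1245, 0.1507]
orientation: [-0.23, 3.131, -0.0]
contact_force: [0.2, -0.1, -1.3]
grip_width: 0.0393
gripper_force: 31.1
```

```bash
python3 - <<'E'
from h import *
go(.592,-.092,.14,84.45)
E
```

```text
t 22.02 tcp [ 0.4318 -0.1245  0.1507] tilt [ 0.002  0.    -1.   ] y-ang 98.4 w 0.0393 F [ 0.2 -0.1 -1.3] grip 31.1 
 d [-16.32   0.87   1.1 ] yaw 13.9
```

Emit:
{"api": "send_rows", "payload": {
  "steps": [
    {"dx": -5.5, "dy": 0.3, "dz": 0.0, "yaw": 7.0, "gripper": 0.3},
    {"dx": -11.0, "dy": 0.6, "dz": 0.0, "yaw": 14.1, "gripper": 0.3},
    {"dx": -16.2, "dy": 0.9, "dz": 0.0, "yaw": 14.1, "gripper": 0.3},
    {"dx": -16.2, "dy": 0.9, "dz": 0.5, "yaw": 14.1, "gripper": 0.3},
    {"dx": -16.2, "dy": 0.9, "dz": 1.0, "yaw": 14.1, "gripper": 0.3}
  ]
}}

```text
clock: 22.65
tcp_pos: [0.5894, -0.0913, 0.1392]
orientation: [-0.149, -3.137, 0.0]
contact_force: [-0.5, 0.4, -1.4]
grip_width: 0.0396
gripper_force: 31.0
```

Emit:
{"api": "send_rows", "payload": {
  "steps": [
    {"dx": 0.0, "dy": 0.0, "dz": 0.0, "yaw": 0.0, "gripper": 0.3},
    {"dx": 0.0, "dy": 0.0, "dz": 0.0, "yaw": 0.0, "gripper": 0.3}
  ]
}}

```text
clock: 22.9
tcp_pos: [0.5895, -0.0916, 0.1399]
orientation: [-0.15, -3.138, -0.0]
contact_force: [0.5, -0.1, -1.1]
grip_width: 0.0393
gripper_force: 31.0
```

```bash
python3 - <<'E'
from h import *
from bench import imaging
go(.592,-.092,.117,84.45)
f=imaging.grab_frame("wrist"); np.savez("w6.npz",**f);cv2.imwrite("pics/w6.png",f["color"][:,:,::-1])
E
```

```text
t 22.9 tcp [ 0.5895 -0.0916  0.1399] tilt [-0.  0. -1.] y-ang 84.5 w 0.0393 F [ 0.5 -0.1 -1.1] grip 31.0 
 d [-0.25 -0.02  2.29] yaw 0.1
```

View pics/w6.png

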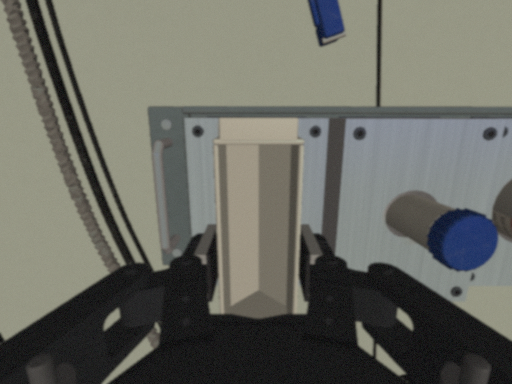

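The trough is centred over the slot block (screws at 198 and 315, trough centre at 258). I lower it.

Emit:
{"api": "send_rows", "payload": {
  "steps": [
    {"dx": -0.25, "dy": 0.0, "dz": 1.0, "yaw": 0.0, "gripper": 0.3},
    {"dx": -0.25, "dy": 0.0, "dz": 1.8, "yaw": 0.0, "gripper": 0.3},
    {"dx": -0.25, "dy": 0.0, "dz": 2.4, "yaw": 0.0, "gripper": 0.3},
    {"dx": -0.25, "dy": 0.0, "dz": 2.9, "yaw": 0.0, "gripper": 0.3},
    {"dx": -0.25, "dy": 0.0, "dz": 3.3, "yaw": 0.0, "gripper": 0.3}
  ]
}}

```text
clock: 23.58
tcp_pos: [0.5927, -0.0913, 0.1063]
orientation: [-0.149, -3.138, 0.0]
contact_force: [0.2, -0.4, -1.2]
grip_width: 0.0395
gripper_force: 31.0
```

Emit:
{"api": "send_rows", "payload": {
  "steps": [
    {"dx": 0.0, "dy": 0.0, "dz": 0.4, "yaw": 0.0, "gripper": 0.3},
    {"dx": 0.0, "dy": 0.0, "dz": 0.8, "yaw": 0.0, "gripper": 0.3},
    {"dx": 0.0, "dy": 0.0, "dz": 1.0, "yaw": 0.0, "gripper": 0.3},
    {"dx": 0.0, "dy": 0.0, "dz": 1.1, "yaw": 0.0, "gripper": 0.3},
    {"dx": 0.0, "dy": 0.0, "dz": 1.1, "yaw": 0.0, "gripper": 0.3}
  ]
}}

```text
clock: 24.2
tcp_pos: [0.5927, -0.0913, 0.0968]
orientation: [-0.149, -3.138, -0.001]
contact_force: [-4.6, 1.2, 8.7]
grip_width: 0.0393
gripper_force: 32.3
```

Emit:
{"api": "send_rows", "payload": {
  "steps": [
    {"dx": 0.0, "dy": 0.0, "dz": 0.0, "yaw": 0.0, "gripper": 0.75},
    {"dx": 0.0, "dy": 0.0, "dz": 0.0, "yaw": 0.0, "gripper": 0.75},
    {"dx": 0.0, "dy": 0.0, "dz": 0.0, "yaw": 0.0, "gripper": 0.75},
    {"dx": 0.0, "dy": 0.0, "dz": -3.0, "yaw": 0.0, "gripper": 0.75},
    {"dx": 0.0, "dy": 0.0, "dz": -8.0, "yaw": 0.0, "gripper": 0.75}
  ]
}}

```text
clock: 24.82
tcp_pos: [0.5915, -0.0911, 0.1748]
orientation: [-0.148, -3.134, 0.0]
contact_force: [0.5, -0.3, 1.6]
grip_width: 0.0639
gripper_force: 0.0
```

Emit:
{"api": "send_rows", "payload": {
  "steps": [
    {"dx": 3.0, "dy": -5.0, "dz": -4.0, "yaw": 0.0, "gripper": 0.75},
    {"dx": 6.0, "dy": -10.0, "dz": -8.0, "yaw": 0.0, "gripper": 0.75},
    {"dx": 9.0, "dy": -15.0, "dz": -10.0, "yaw": 0.0, "gripper": 0.75},
    {"dx": 9.0, "dy": -20.0, "dz": -10.0, "yaw": 0.0, "gripper": 0.75},
    {"dx": 9.0, "dy": -20.0, "dz": -10.0, "yaw": 0.0, "gripper": 0.75}
  ]
}}

```text
clock: 25.45
tcp_pos: [0.4818, -0.2878, 0.2768]
orientation: [0.164, 3.136, -0.005]
contact_force: [0.6, 1.1, -0.5]
grip_width: 0.0643
gripper_force: 0.0
```

```bash
python3 - <<'E'
from h import *
from bench import imaging
go(.592,-.092,.117,84.45)
f=imaging.grab_frame("top"); C=cloud(f);Z=C[...,2]
m=(Z>.078)&(Z<.105);m[:, :240]=0;m[:130]=0;m[195:]=0;m[:,290:]=0
for mm,s,c in comps(m,30): print("trough",s,c,np.percentile(Z[mm],[10,50,90]),cv2.minAreaRect(ray(f,np.argwhere(mm)[:,::-1],.091)[:,:2].astype(np.float32)))
for n,c,lo in (("L",(135,137),.15),("S",(182,146),.115),("T",(218,152),.115)):
    w=Z[c[1]-4:c[1]+5,c[0]-4:c[0]+5]; print(n,np.median(w))
a=cv2.resize(f["color"][110:200,110:300,::-1],None,fx=3,fy=3)
g=imaging.grab_frame("scene"); b=cv2.resize(g["color"][100:220,150:340,::-1],None,fx=3,fy=3,interpolation=2)[:300]
cv2.imwrite("pics/end.png",np.vstack([a,b]))
E
```

```text
t 25.45 tcp [ 0.4818 -0.2878  0.2768] tilt [ 0.001 -0.003 -1.   ] y-ang 84.0 w 0.0643 F [ 0.6  1.1 -0.5] grip 0.0 
 d [-8.89 20.67 15.93] yaw -0.4
trough [250 134  20  48 194] [259.27319588 156.27319588] [0.08855794 0.091564   0.09366893] ((0.5932056903839111, -0.09033360332250595), (0.03981315344572067, 0.12773725390434265), 84.601806640625)
L 0.16562104777054082
S 0.12627080451773173
T 0.1259507900605676
```

View pics/end.png

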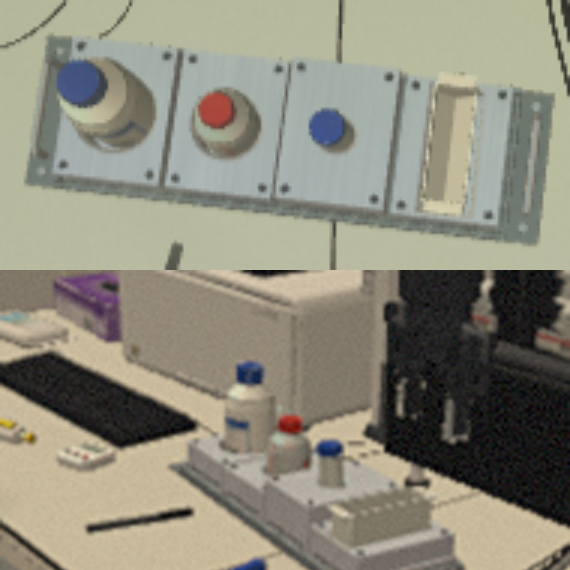

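All four stand upright in their pockets. Heights measure 0.1656, 0.1263, 0.1260 and 0.0916 against 0.165, 0.126, 0.126 and 0.091 expected.

```bash
python3 -c "
from bench import workorder
print(workorder.hand_in())"
```

```text
the job is handed in; nothing more can be done
None
```

The job is handed in at about 25 s on the robot's clock: the large bottle, small bottle, tube and trough each stand upright and released in their matching pockets, and the last camera measurements put each within 1 mm of its fully seated height.

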